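Build up the pulley set on the tapered mandrel

ROBOT

A 6-joint arm with a two-finger parallel gripper is mounted at the origin on the work surface. World frame = base frame: x ahead of the robot, y to its left, z up, the work surface at z = 0. Lengths are in mm, angles in rad, forces in N, time in s.
With the tool pointing down it reaches from about 300 to 775 mm from the base axis. Payload 14.6 kg.
Tool frame: the origin (TCP) lies between the finger pads; the fingertips stand 8 mm ahead of it and the grasp point (between the pads) lies 11 mm behind it; z points along the fingers, y is the direction in which the jaws open and shut (so a half turn about z gives the same grasp; the last joint's range is limited). The gripper opens to 94 mm and grips with 3 to 60 N. Pads are 16 mm wide; open, the fingers measure 119 mm over their backs; the gripper's body (75 mm by 177 mm) begins 78 mm behind the grasp point.
Start: joints at [1.18, 0.3, 1.521, -0, 1.321, -0.067], TCP at [174.991, 521.409, 213.446] pointing down, gripper open.
Joint ranges: [-3.03, 3.03], [-0.79, 2.21], [0.23, 2.52], [-1.04, 4.18], [0, 3.07], [-2.55, 2.55]. Speed limits (rad/s): [2.22, 2.22, 2.57, 3.14, 3.14, 3.14].

INTERFACE

Orientations are given as [roll, pitch, yaw] about the fixed x, y, z axes, in that order (R = Rz(yaw) Ry(pitch) Rx(roll)).
In Python, from cell import manip gives the robot as it stands. The module is installed in compiled form; this text tells all that it offers.
- The arm moves only by the tool send_rows, never from a script. Its argument "series" is a list that holds one entry, the list of rows, each a list of 5 numbers: the opening, from 0 (shut) to 1 (fully open), then the shift along the tool's x, y, z in mm, then the turn about the tool's z in degrees. In form: [[[gripper, dx, dy, dz, roll], ...]]. A call has 1 to 10 rows; each row is the pose to reach, as a shift and turn from the pose commanded when the call began, along the tool's axes at that moment; what a row does not reach only later rows make up. A row lasts 1/10 s, in which the tool goes at most 50 mm and 8.59 degrees, less where a joint would pass 70% of its speed; a pose out of reach is approached as far as the arm can. A call with a gripper value outside its range is refused whole. The fingers move at their own pace and stop on an object; "newtons" is the grip in N (left out, the last holds). Time passes only in rows, so rows that repeat a pose let the fingers close. It gives the time, the measured TCP pose, the force and the opening at its end, in the units of the state.
- manip.read_state(): the state, without advancing time (a new reading comes with each control period).
- manip.camera(name): name is "scene" or "top" or "wrist"; returns a dict with "img" (480x640x3 uint8, red, green, blue), "vfov" (degrees; the focal length in pixels is half the picture's height over the tangent of half this angle, whatever the lens; pixels are square), "cx", "cy" (the principal point, pixels), "pose" (4x4, takes a point from camera to world coordinates); the wrist camera has in their place "T_tool_cam" (4x4, takes a point from camera to tool coordinates, whose origin is the TCP and whose axes are the flange's). Camera axes: x right, y down, z forward; pixel columns grow to the right and rows downward; lengths in mm; the calibration is good to about 2 mm. A picture is of the moment at which its call begins: read the wrist's pose just before it. There is no depth.
- manip.sign_off(): hands the job in, once; it reports no verdict.
Trained networks look in a picture, given as the dict that the camera call returned (one of the last four; its "shot" number tells which), for a name from the list of things; names that differ only in an ending like _2 or _b are one class to them, and where a whole thing is asked for, a point or a joint stands for the part that bears it (a point fixed in the world has none). Each returns a list of dicts, best first, with "conf" (0 to 1); they miss things now and then, are a little off and sometimes report something else, mostly with a low value. They report only what shows in the picture. A call takes as long as a camera call. They do not tell look-alikes from the thing itself.
- manip.find_in(target, picture): "rect" ([left, top, width, height] in pixels, round what is visible of it).
- manip.silhouettes(target, picture): "pixels" (480x640 bool, what is visible of it) and "rect" ([left, top, width, height] in pixels, round what is visible of it).
The state is a dict: "clock": time; "joints": joint angles; "qd": joint speeds; "effort": joint torques, N m; "eef_pos": TCP position; "eef_rot": TCP orientation; "wrist_force": force on the tool from outside, world axes, zero at the start; "moment": the same for the moment, N m; "finger_gap": finger opening in mm.
Only numpy, scipy, OpenCV 4.12 (cv2) and the standard library are available. Lean on these libraries where they do the work, as an engineer would, in place of code of your own. Each camera call takes 0.05 s, during which the arm holds its last target. There are 200 camera calls.

TASK

Build up the lathe's pulley set on the upright tapered steel mandrel (not the wooden dowel): first the large brass pulley at the bottom, then the black spacer collar, then the small brass pulley, and last the pale kaya finial over the mandrel's tip. Lower each one down the mandrel until it sits flat on what is below it rather than letting it drop, and leave the clamp, the sharpening stone and the go bowl where they are.

Things in the scene. Friction and masses are not known exactly. Their poses are not given: they have to be found in the camera images.
- mandrel: target: steel mandrel standing upright on a round grey foot, fixed to the bench. Foot 80 mm across and 16 mm high, its flat top is the seat; the bare steel cone rises 60 mm above the seat, 22 mm across at the bottom, tapering to 9 mm just below its 6 mm tip. Origin on the axis at the underside (bench level), z up; whole height 76 mm
- dowel_stand: not a target: pale straight wooden dowel 19 mm across, 60 mm high, on a dark wooden foot 80 mm across and 16 mm high, fixed to the bench. Origin on the axis at the underside, z up
- large_pulley: the larger brass pulley lying flat: 64 mm across, 20 mm high, 28 mm bore right through, a shallow belt groove round the middle third of its height. Origin on the axis at the underside, z up; about 320 g
- spacer: black spacer collar lying flat: plain ring 42 mm across, 15 mm high, 26 mm bore right through. Origin on the axis at the underside, z up; about 25 g
- small_pulley: the smaller brass pulley lying flat: 46 mm across, 16 mm high, 26 mm bore right through, a shallow belt groove round the middle third of its height. Origin on the axis at the underside, z up; about 130 g
- finial: pale turned kaya finial standing upright, 64 mm high: a straight round foot 40 mm across from 0 to 14 mm, a neck 18 mm across at 26 mm, a bulb 30 mm across at 41 mm, a narrow tip. A blind socket 24 mm across and 14 mm deep in its underside goes over the mandrel's tip. Origin on the axis at the underside, z up; about 50 g
- stone: bystander: grey sharpening stone on a dark wooden block, 75 x 205 mm, 45 mm high, loose. Origin at the centre of the underside, long side along its y
- clamp: bystander: wooden hand-screw clamp lying flat, two pale jaws 210 mm long with dark handles on each side, about 210 x 245 mm overall, 36 mm high, loose. Origin at bench level midway between the jaws, jaws along its x
- go_bowl: bystander: dark lidded go bowl, 128 mm across, 92 mm high, loose. Origin on the axis at the underside
Things that resemble listed ones, but are neither listed nor needed, are in the scene too. What is shaped like the large_pulley but pink is not meant. Of the things shaped like the spacer, the black one is meant.

How it is judged (in metres and radians):
On the way, in this order (a step that is already met when the one before it is completed fails the run):
1. the large brass pulley sits flat on the seat of the mandrel, round the mandrel (horizontal distance between large_pulley and mandrel below 0.011 m and z of large_pulley in the frame of mandrel between 0.012 and 0.02 m and angle between large_pulley's own z axis and vertical below 0.12 rad and linear speed of large_pulley below 0.05 m/s), for 0.2 s.
2. the black spacer sits flat on the large pulley, round the mandrel (horizontal distance between spacer and mandrel below 0.011 m and z of spacer in the frame of mandrel between 0.032 and 0.04 m and angle between spacer's own z axis and vertical below 0.12 rad and linear speed of spacer below 0.05 m/s), for 0.2 s.
3. the small brass pulley sits flat on the spacer, round the mandrel (horizontal distance between small_pulley and mandrel below 0.011 m and z of small_pulley in the frame of mandrel between 0.047 and 0.055 m and angle between small_pulley's own z axis and vertical below 0.12 rad and linear speed of small_pulley below 0.05 m/s), for 0.2 s.
4. the finial sits flat on the small pulley, round the mandrel (horizontal distance between finial and mandrel below 0.011 m and z of finial in the frame of mandrel between 0.063 and 0.071 m and angle between finial's own z axis and vertical below 0.12 rad and linear speed of finial below 0.05 m/s), for 0.2 s.
At the end, for the whole second after the job is handed in: From the bottom up the large pulley, the spacer, the small pulley and the finial stand on the steel mandrel: each within 11 mm of its axis, upright within about 7 degrees, its underside within 4 mm of 16, 36, 51 and 67 mm above the bench (flat on what is below), released and at rest (horizontal distance between each of large_pulley, spacer, small_pulley, finial and mandrel below 0.011 m and z of large_pulley in the frame of mandrel between 0.012 and 0.02 m and angle between each of large_pulley, spacer, small_pulley, finial's own z axis and vertical below 0.12 rad and linear speed of each of large_pulley, spacer, small_pulley, finial below 0.02 m/s and contact force between the fingers and large_pulley below 0.1 N and z of spacer in the frame of mandrel between 0.032 and 0.04 m and contact force between the fingers and spacer below 0.1 N and z of small_pulley in the frame of mandrel between 0.047 and 0.055 m and contact force between the fingers and small_pulley below 0.1 N and z of finial in the frame of mandrel between 0.063 and 0.071 m and contact force between the fingers and finial below 0.1 N); the robot touches nothing.
It fails at once if a part is let fall down the mandrel (let go and moving faster than 0.6 m/s, a fall of nearly 2 cm) ((horizontal distance between large_pulley and mandrel below 0.03 m and contact force between the fingers and large_pulley below 0.01 N and linear speed of large_pulley above 0.6 m/s) or (horizontal distance between spacer and mandrel below 0.03 m and contact force between the fingers and spacer below 0.01 N and linear speed of spacer above 0.6 m/s) or (horizontal distance between small_pulley and mandrel below 0.03 m and contact force between the fingers and small_pulley below 0.01 N and linear speed of small_pulley above 0.6 m/s) or (horizontal distance between finial and mandrel below 0.03 m and contact force between the fingers and finial below 0.01 N and linear speed of finial above 0.6 m/s)).
It fails at once if the sharpening stone is pushed more than 20 mm from its place (distance of stone from where it was at the start of the episode above 0.02 m).
It fails at once if the clamp is pushed more than 20 mm from its place (distance of clamp from where it was at the start of the episode above 0.02 m).
It fails at once if the go bowl is pushed more than 20 mm from its place (distance of go_bowl from where it was at the start of the episode above 0.02 m).
It also fails if it takes over 115 s, if anything falls off the work surface, if the arm or the gripper's body presses on something with over 40 N, if the wrist force passes 120 N, or if a joint passes its speed limit or range.

## Working session

There is one attempt and no reset: what is moved stays moved. The work goes in short steps, Python scripts to look and compute and a tool call to move; the robot and the scene stay as the last step left them, time stands still between calls to the robot, and variables do not carry over. Pictures are saved under pics/ and viewed, about 12 in all and at most 16, crops included, and the job is handed in when it is done.

Besides the shell and the picture viewer there is one more tool, called after "Request:" by a JSON object that holds its "method" and its "body". send_rows: Moves the arm, as the interface text tells. Its arguments: {"type":"object","properties":{"series":{"type":"array"},"newtons":{"type":"number"}},"required":["series"]}

```bash
mkdir -p pics; cat > h.py <<'E'
from cell import manip
import numpy as np, cv2
from scipy.spatial.transform import Rotation as R
def save(p,n): cv2.imwrite('pics/'+n,cv2.cvtColor(p['img'],cv2.COLOR_RGB2BGR))
def fl(p): return 240/np.tan(np.radians(p['vfov'])/2)
def wpose(p,s):
    if 'pose' in p: return np.array(p['pose'])
    T=np.eye(4);T[:3,:3]=R.from_euler('xyz',s['eef_rot']).as_matrix();T[:3,3]=s['eef_pos'];return T@np.array(p['T_tool_cam'])
def ray(p,T,u,v,z):
    d=T[:3,:3]@np.array([(u-p['cx'])/fl(p),(v-p['cy'])/fl(p),1]);o=T[:3,3];return o+d*(z-o[2])/d[2]
def proj(p,T,X):
    c=T[:3,:3].T@(np.array(X)-T[:3,3]);return p['cx']+fl(p)*c[0]/c[2],p['cy']+fl(p)*c[1]/c[2]
E
python3 - <<'E'
from h import *
s=manip.read_state();print(s)
ims=[]
for n in ('top','scene'):
    p=manip.camera(n);save(p,n+'0.png');print(n,p['vfov'],p['cx'],p['cy'],np.round(p['pose'],3).tolist())
    T=wpose(p,s)
    for t,h in (('mandrel',16),('dowel_stand',16),('large_pulley',20),('spacer',15),('small_pulley',16),('finial',14),('stone',45),('clamp',36),('go_bowl',92)):
        for d in manip.find_in(t,p):
            x,y,w,hh=d['rect'];print(t,round(d['conf'],2),np.round(d['rect']),np.round(ray(p,T,x+w/2,y+hh/2,h)[:2]) if n=='top' else '')
E
```

```text
{'clock': 0.0, 'joints': array([ 1.18037602e+00,  3.00457740e-01,  1.52156443e+00, -3.00823697e-06,
        1.32068302e+00, -6.65958136e-02]), 'qd': array([ 5.37723708e-04,  3.67519581e-04,  1.47555152e-03,  2.54075742e-05,
       -8.96797337e-04,  4.93275968e-04]), 'effort': array([ 1.69589268e-03, -5.31794500e+01, -3.52741814e+01,  7.09352433e-02,
        2.43516272e-02, -1.14647382e-04]), 'eef_pos': array([174.91584346, 521.18875223, 212.90069398]), 'eef_rot': array([-3.14048239e+00, -7.11282093e-05,  2.81776887e+00]), 'wrist_force': array([-0.32946507,  0.18876849, -0.05271696]), 'moment': array([ 0.00200104, -0.03045858, -0.04873476]), 'finger_gap': 94.1123070050436}
top 43.50072134157596 321.88795772693777 238.53418918986654 [[0.023, -0.988, 0.151, 342.514], [-1.0, -0.022, 0.004, -43.46], [-0.0, -0.151, -0.989, 1630.93], [0.0, 0.0, 0.0, 1.0]]
mandrel 0.65 [208. 203.  27.  27.] [643. 239.]
large_pulley 0.96 [358. 169.  22.  24.] [ 751. -164.]
large_pulley 0.66 [368. 211.  22.  23.] [ 635. -191.]
spacer 0.55 [185. 279.  19.  15.] [451. 301.]
spacer 0.46 [215. 300.  16.   9.] [404
[... 218 characters left out ...]
77.  14.  15.] [457. 125.]
go_bowl 0.67 [114. 207.  49.  46.] [589. 439.]
scene 54.25271338195791 324.0196898730324 243.20465830750481 [[-0.628, 0.45, -0.635, 1288.429], [0.778, 0.388, -0.495, 491.751], [0.023, -0.804, -0.594, 697.507], [0.0, 0.0, 0.0, 1.0]]
mandrel 0.93 [396. 299.  43.  45.] 
dowel_stand 0.64 [328. 199.  30.  38.] 
large_pulley 0.79 [254. 234.  30.  18.] 
large_pulley 0.66 [227. 259.  32.  23.] 
spacer 0.79 [460. 260.  15.  15.] 
spacer 0.62 [476. 282.  22.  18.] 
small_pulley 0.8 [405. 252.  23.  20.] 
finial 0.64 [276. 182.  12.  24.] 
stone 0.86 [281. 247.  86.  69.] 
clamp 0.64 [179. 155.  78.  46.] 
go_bowl 0.91 [498. 322.  80.  69.] 
go_bowl 0.63 [254. 235.  27.  16.]
```

```bash
python3 - <<'E'
import cv2
a=cv2.imread('pics/top0.png')[150:330,100:570];cv2.imwrite('pics/top0c.png',cv2.resize(a,(799,306),interpolation=cv2.INTER_CUBIC))
a=cv2.imread('pics/scene0.png')[140:400,170:590];cv2.imwrite('pics/scene0c.png',cv2.resize(a,(798,494),interpolation=cv2.INTER_CUBIC))
E
```

```text
(no output)
```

View pics/top0c.png

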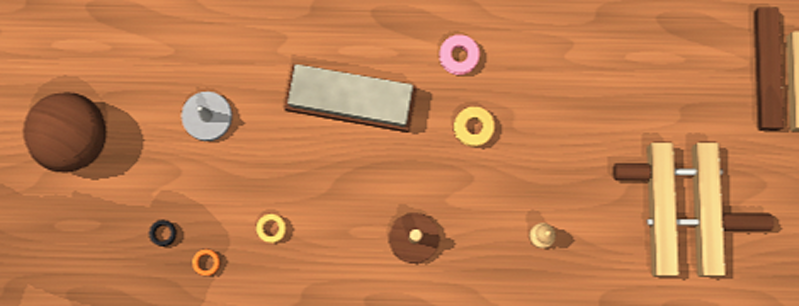

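View pics/scene0c.png

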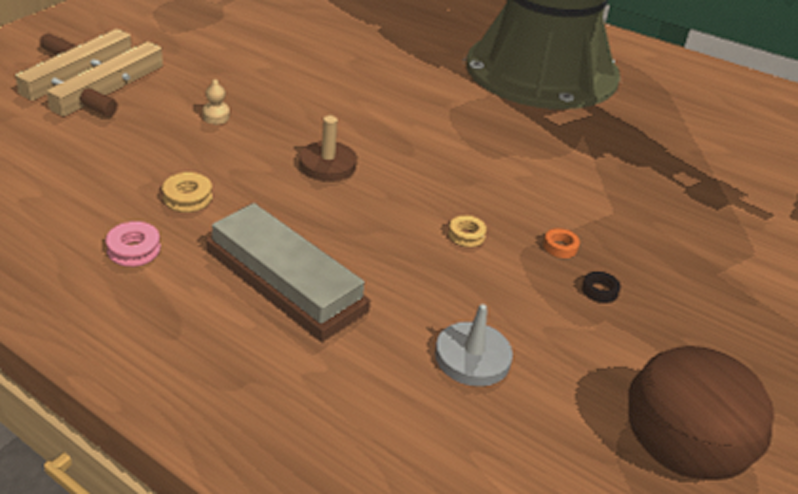

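Look-alikes (top crop): large pulley is either brass (475,126) or pink (460,54), so brass. Spacer is either black (163,233) or orange (206,262), so black. The target post is the steel one at (207,115), not the dowel at (415,238). First I'll move above the mandrel and look with the wrist camera.

Request:
{"method": "send_rows", "body": {"series": [[[1, -53, -12, 0, 0], [1, -106, -24, 0, 0], [1, -160, -36, 0, 0], [1, -213, -48, 0, 0], [1, -266, -60, 0, 0], [1, -320, -72, 0, 0], [1, -373, -84, 0, 0], [1, -426, -96, 0, 0], [1, -480, -108, 0, 0], [1, -500, -113, 0, 0]]]}}

```text
clock: 2.0
eef_pos: [603.9, 260.4, 213.5]
eef_rot: [3.141, 0.0, 2.818]
wrist_force: [0.3, 0.9, -0.2]
finger_gap: 94.3
```

```bash
cat >> h.py <<'E'
def go(s,x,y,z):
    M=R.from_euler('xyz',s['eef_rot']).as_matrix();return np.round(M.T@(np.array([x,y,z])-s['eef_pos']),1)
def look(t,h,name=None,minconf=.3):
    s=manip.read_state();p=manip.camera('wrist');T=wpose(p,s)
    if name: save(p,name)
    print('t',round(s['clock'],1),'tcp',np.round(s['eef_pos'],1),np.round(s['eef_rot'],3),'F',np.round(s['wrist_force'],1),'gap',round(s['finger_gap'],1))
    for d in manip.silhouettes(t,p):
        if d['conf']<minconf: continue
        m=d['pixels'];c=p['img'][m].mean(0).astype(int);x,y,w,hh=d['rect']
        P=ray(p,T,x+w/2,y+hh/2,h)
        print(t,round(d['conf'],2),np.round(d['rect']),'rgb',c,'ctr',np.round(P[:2],1),'go',go(s,P[0],P[1],s['eef_pos'][2]))
    return s,p,T
E
python3 - <<'E'
from h import *
s,p,T=look('mandrel',16,'w1.png')
print(p['vfov'],p['cx'],p['cy'],np.round(p['T_tool_cam'],3).tolist())
E
```

```text
t 2.0 tcp [603.9 260.4 213.5] [3.141 0.    2.818] F [ 0.3  0.9 -0.2] gap 94.3
mandrel 0.82 [271. 210.  82.  84.] rgb [183 184 185] ctr [643.2 239.9] go [-43.8  -6.9   0. ]
mandrel 0.74 [  7. 301. 208.  72.] rgb [131 107  84] ctr [663.8  21.3] go [-132.9 -207.6   -0. ]
60.763094638688976 320.2464247639414 231.45627362400407 [[0.001, -0.966, -0.259, 75.08], [1.0, 0.001, 0.001, 0.636], [-0.0, -0.259, 0.966, -170.19], [0.0, 0.0, 0.0, 1.0]]
```

View pics/w1.png

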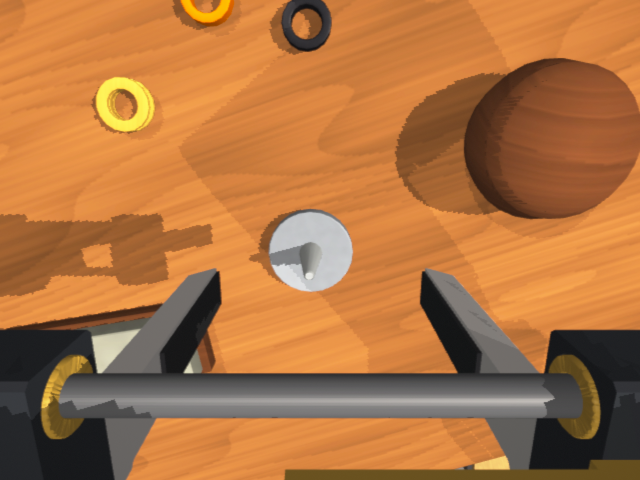

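The wrist view shows the steel mandrel at (310,250), the black ring at (306,24) and the small brass pulley at (125,105). The mandrel comes out at (643,240), which agrees with the top view. Next, the large pulley.

Request:
{"method": "send_rows", "body": {"series": [[[1, -14, -46, 0, 0], [1, -28, -92, 0, 0], [1, -42, -138, 0, 0], [1, -56, -184, 0, 0], [1, -70, -230, 0, 0], [1, -85, -276, 0, 0], [1, -100, -322, 0, 0], [1, -115, -368, 0, 0], [1, -130, -414, 0, 0], [1, -130, -418, 0, 0]]]}}

```text
clock: 3.1
eef_pos: [591.8, -180.0, 213.1]
eef_rot: [-3.141, -0.0, 2.814]
wrist_force: [-0.4, 0.7, -0.3]
finger_gap: 94.3
```

```bash
python3 - <<'E'
from h import *
s,p,T=look('large_pulley',14,'w2.png')
E
```

```text
t 3.1 tcp [ 591.8 -180.   213.1] [-3.141 -0.     2.814] F [-0.4  0.7 -0.3] gap 94.3
large_pulley 0.89 [288. 219.  68.  67.] rgb [240 207  69] ctr [ 634.6 -191.7] go [-44.3   2.8  -0. ]
large_pulley 0.72 [351. 319.  65.  54.] rgb [230 139 169] ctr [ 748.6 -165. ] go [-1.436e+02  6.480e+01 -1.000e-01]
large_pulley 0.55 [106.  87.  61.  50.] rgb [218 178 103] ctr [ 461.8 -303.4] go [ 8.340e+01 -1.587e+02  1.000e-01]
```

View pics/w2.png

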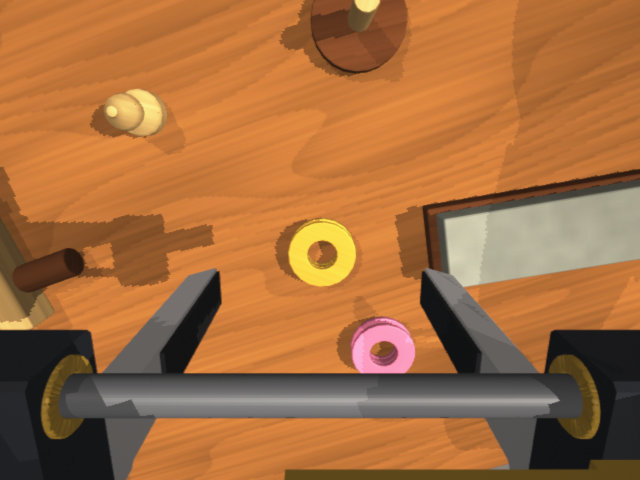

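The brass pulley is at (322,253). The pink one at (384,350) and the stone are both clear of the fingers. Descending onto it.

Request:
{"method": "send_rows", "body": {"series": [[[1, -22, 1, 30, 0], [1, -44, 3, 70, 0], [1, -44, 3, 110, 0], [1, -44, 3, 150, 0], [1, -44, 3, 175, 0], [1, -44, 3, 190, 0], [1, -44, 3, 198, 0], [1, -44, 3, 202, 0], [1, -44, 3, 202, 0], [1, -44, 3, 202, 0]]]}}

```text
clock: 4.2
eef_pos: [635.8, -187.1, 12.7]
eef_rot: [-3.142, 0.002, 2.818]
wrist_force: [-0.8, 1.1, 0.5]
finger_gap: 94.2
```

Request:
{"method": "send_rows", "body": {"series": [[[0.6, 0, 0, 0, 0], [0.6, 0, 0, 0, 0], [0.5, 0, 0, 0, 0], [0.5, 0, 0, 0, 0], [0.5, 0, 0, 0, 0], [0.5, 0, 0, 0, 0], [0.5, 0, 0, 0, 0], [0.5, 0, 0, 0, 0]]], "newtons": 25}}

```text
clock: 5.0
eef_pos: [635.4, -187.3, 11.8]
eef_rot: [-3.141, 0.001, 2.818]
wrist_force: [-1.4, -4.2, 5.6]
finger_gap: 62.5
```

Request:
{"method": "send_rows", "body": {"series": [[[0.5, 0, 0, -8, 0], [0.5, 0, 0, -25, 0], [0.5, 0, 0, -50, 0], [0.5, 0, 0, -80, 0], [0.5, 0, 0, -105, 0], [0.5, 0, 0, -120, 0], [0.5, 0, 0, -120, 0], [0.5, 0, 0, -120, 0]]]}}

```text
clock: 5.8
eef_pos: [634.9, -186.7, 130.6]
eef_rot: [3.141, -0.001, 2.818]
wrist_force: [0.4, -0.3, -4.7]
finger_gap: 62.5
```

```bash
python3 - <<'E'
from h import *
s=manip.read_state()
look('large_pulley',s['eef_pos'][2]-1,'w3.png')
print(go(s,643,240,s['eef_pos'][2]))
E
```

```text
t 5.8 tcp [ 634.9 -186.7  130.6] [ 3.141e+00 -1.000e-03  2.818e+00] F [ 0.4 -0.3 -4.7] gap 62.5
large_pulley 0.76 [349. 320.  61.  55.] rgb [223 137 165] ctr [ 669.4 -168.3] go [-26.9  28.4  -0. ]
large_pulley 0.62 [  0. 242.   2.  12.] rgb [46 27 17] ctr [ 570.4 -311.6] go [  21.4 -138.9    0. ]
large_pulley 0.56 [249. 222. 146. 144.] rgb [208 162  56] ctr [ 635.7 -185.1] go [-0.3  1.7  0. ]
[1.280e+02 4.071e+02 2.000e-01]
```

View pics/w3.png

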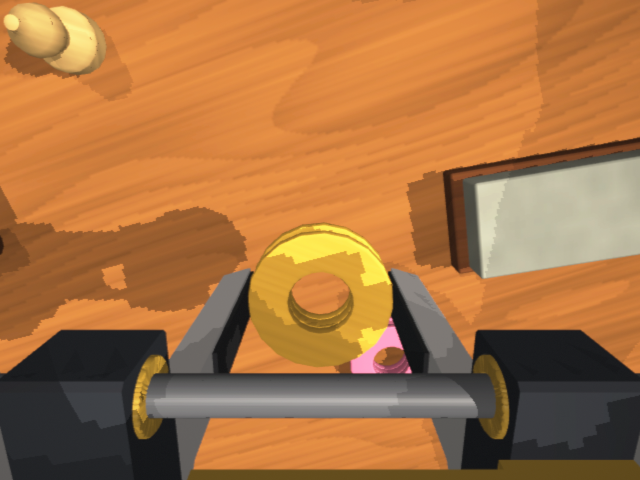

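The pulley is held level and centred at (320,294). Carrying it to the mandrel.

Request:
{"method": "send_rows", "body": {"series": [[[0.5, 6, 19, 0, 0], [0.5, 19, 59, 0, 0], [0.5, 33, 104, 0, 0], [0.5, 47, 149, 0, 0], [0.5, 61, 194, 0, 0], [0.5, 75, 239, 0, 0], [0.5, 89, 284, 0, 0], [0.5, 103, 328, 0, 0], [0.5, 114, 363, 0, 0], [0.5, 122, 388, 0, 0]]]}}

```text
clock: 6.9
eef_pos: [641.8, 223.2, 130.3]
eef_rot: [-3.141, -0.002, 2.82]
wrist_force: [-0.3, 0.0, -4.0]
finger_gap: 62.4
```

Request:
{"method": "send_rows", "body": {"series": [[[0.5, 4, 12, 0, 0], [0.5, 6, 19, 0, 0], [0.5, 6, 19, 0, 0], [0.5, 6, 19, 0, 0], [0.5, 6, 19, 0, 0]]]}}

```text
clock: 7.4
eef_pos: [643.6, 238.4, 131.5]
eef_rot: [-3.141, 0.0, 2.816]
wrist_force: [-0.4, 0.1, -3.7]
finger_gap: 62.1
```

```bash
python3 - <<'E'
from h import *
s,p,T=look('mandrel',16)
look('large_pulley',s['eef_pos'][2]-1,'w4.png')
print(go(s,643.2,239.8,s['eef_pos'][2]),proj(p,T,[643.2,239.8,76]))
q=manip.camera('scene');cv2.imwrite('pics/s4.png',cv2.cvtColor(cv2.resize(q['img'][230:350,320:480],(800,600)),cv2.COLOR_RGB2BGR))
E
```

```text
t 7.4 tcp [643.6 238.4 131.5] [-3.141  0.     2.816] F [-0.4  0.1 -3.7] gap 62.1
mandrel 0.57 [270. 172. 102. 109.] rgb [191 192 193] ctr [642. 240.] go [ 2.1  1.  -0. ]
t 7.5 tcp [643.6 238.7 131.6] [3.142 0.    2.817] F [ 1.  -0.8 -3.3] gap 62.3
large_pulley 0.66 [250. 223. 145. 142.] rgb [203 158  56] ctr [644.  240.2] go [0.1 1.6 0. ]
[ 0.8  1.2 -0. ] (np.float64(321.00675474342825), np.float64(254.40951418859598))
```

View pics/w4.png

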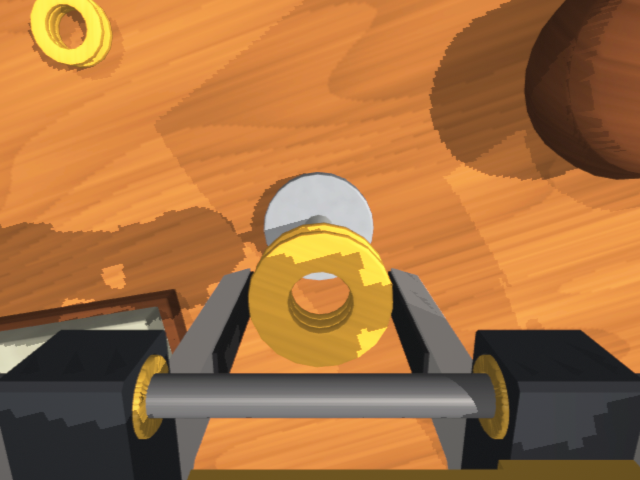

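Alignment with the mandrel is within about 1.5 mm. Lowering.

Request:
{"method": "send_rows", "body": {"series": [[[0.5, 0, 0, 12, 0], [0.5, 0, 0, 30, 0], [0.5, 0, 0, 48, 0], [0.5, 0, 0, 64, 0], [0.5, 0, 0, 78, 0], [0.5, 0, 0, 88, 0], [0.5, 0, 0, 95, 0], [0.5, 0, 0, 99, 0], [0.5, 0, 0, 101, 0], [0.5, 0, 0, 101, 0]]]}}

```text
clock: 8.65
eef_pos: [643.5, 239.6, 30.7]
eef_rot: [3.141, 0.0, 2.818]
wrist_force: [1.0, 0.1, -4.2]
finger_gap: 62.6
```

Request:
{"method": "send_rows", "body": {"series": [[[0.5, 0, 0, 1, 0], [0.5, 0, 0, 2, 0], [0.5, 0, 0, 3, 0], [0.5, 0, 0, 3, 0], [0.5, 0, 0, 3, 0]]]}}

```text
clock: 9.15
eef_pos: [643.6, 239.6, 27.9]
eef_rot: [3.141, 0.0, 2.818]
wrist_force: [-1.3, 0.2, -0.1]
finger_gap: 62.4
```

The wrist force fell from −4 N to 0, so it is seated. Releasing slowly and rising, then on to the spacer.

Request:
{"method": "send_rows", "body": {"series": [[[0.75, 0, 0, 0, 0], [0.85, 0, 0, 0, 0], [1, 0, 0, 0, 0], [1, 0, 0, 0, 0], [1, 0, 0, 0, 0], [1, 0, 0, -20, 0], [1, 0, 0, -60, 0], [1, 0, 0, -105, 0], [1, 0, 0, -150, 0], [1, 0, 0, -180, 0]]]}}

```text
clock: 10.15
eef_pos: [643.8, 239.7, 211.3]
eef_rot: [3.139, 0.003, 2.818]
wrist_force: [-0.3, 0.8, 0.1]
finger_gap: 94.0
```

```bash
python3 - <<'E'
from h import *
s,p,T=look('large_pulley',36,'w5.png')
print('to spacer view',go(s,451,301,213)+[44,0,0])
for n in ('spacer','small_pulley'):look(n,12)
E
```

```text
t 10.2 tcp [643.8 239.7 211.3] [3.139e+00 3.000e-03 2.818e+00] F [-0.3  0.8  0.1] gap 94.0
large_pulley 0.66 [283. 173.  73.  74.] rgb [239 203  71] ctr [642.9 240.9] go [ 1.2  0.9 -0. ]
to spacer view [246.3  -3.2  -2.3]
t 10.2 tcp [644.7 240.  213. ] [3.137 0.007 2.818] F [ 0.  -0.   0.9] gap 94.4
t 10.3 tcp [643.4 239.6 207.4] [3.141 0.    2.818] F [-0.2  0.  -0.5] gap 94.0
small_pulley 0.97 [92. 18. 62. 61.] rgb [239 209  74] ctr [465.5 128.1] go [ 1.332e+02 -1.623e+02 -1.000e-01]
```

View pics/w5.png

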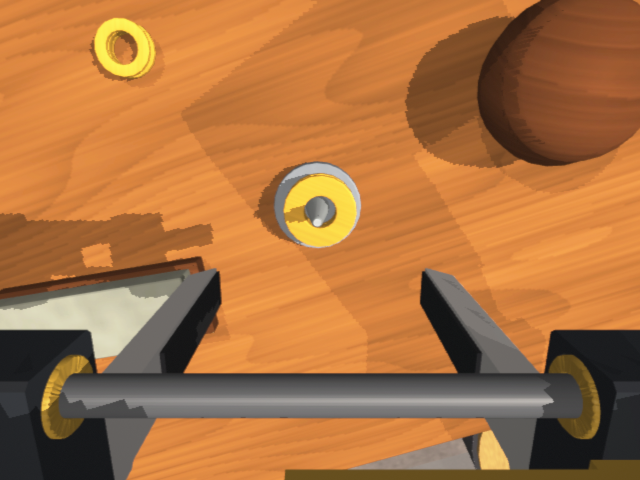

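The large pulley sits round the mandrel at (318,211). Moving on to the black spacer.

Request:
{"method": "send_rows", "body": {"series": [[[1, 45, 0, 0, 0], [1, 90, 0, 0, 0], [1, 135, 0, 0, 0], [1, 180, -2, 0, 0], [1, 215, -3, 0, 0], [1, 236, -3, 0, 0], [1, 246, -3, 0, 0], [1, 246, -3, 0, 0], [1, 246, -3, 0, 0]]]}}

```text
clock: 11.35
eef_pos: [409.9, 314.7, 207.0]
eef_rot: [-3.141, -0.0, 2.818]
wrist_force: [0.0, 0.6, -0.8]
finger_gap: 93.9
```

```bash
python3 - <<'E'
from h import *
look('spacer',12,'w6.png')
look('small_pulley',12)
E
```

```text
t 11.3 tcp [409.9 314.7 207. ] [-3.141 -0.     2.818] F [ 0.   0.6 -0.8] gap 93.9
spacer 0.76 [298. 232.  44.  45.] rgb [47 40 39] ctr [452.7 300.9] go [-45.1   0.5  -0. ]
spacer 0.7 [214. 213.  41.  47.] rgb [229 123   0] ctr [410.9 231.5] go [-27.5 -78.6   0. ]
t 11.4 tcp [410.  314.6 207. ] [-3.141 -0.     2.817] F [ 0.  -0.7  0.3] gap 94.0
small_pulley 0.7 [131. 292.  38.  38.] rgb [240 208  73] ctr [455.2 125.2] go [-1.032e+02 -1.651e+02  1.000e-01]
```

View pics/w6.png

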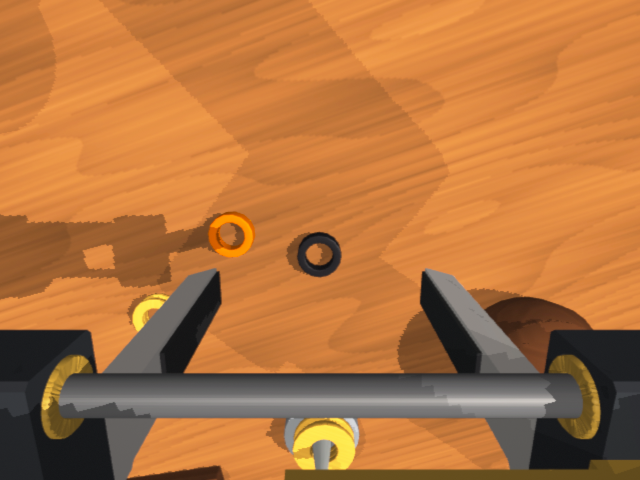

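Black is at (319,254). Orange at (231,235) is close to where the left finger lands, so I'll descend with the jaws part-closed.

Request:
{"method": "send_rows", "body": {"series": [[[0.75, -22, 0, 30, 0], [0.75, -45, 0, 70, 0], [0.75, -45, 0, 110, 0], [0.75, -45, 0, 145, 0], [0.75, -45, 0, 170, 0], [0.75, -45, 0, 185, 0], [0.75, -45, 0, 193, 0], [0.75, -45, 0, 196, 0], [0.75, -45, 0, 196, 0], [0.75, -45, 0, 196, 0]]]}}

```text
clock: 12.55
eef_pos: [452.4, 301.0, 12.5]
eef_rot: [3.14, 0.001, 2.818]
wrist_force: [-0.0, -0.0, -0.1]
finger_gap: 70.2
```

Request:
{"method": "send_rows", "body": {"series": [[[0.5, 0, 0, 0, 0], [0.4, 0, 0, 0, 0], [0.3, 0, 0, 0, 0], [0.3, 0, 0, 0, 0], [0.3, 0, 0, 0, 0], [0.3, 0, 0, 0, 0], [0.3, 0, 0, 0, 0], [0.3, 0, 0, 0, 0]]], "newtons": 12}}

```text
clock: 13.35
eef_pos: [451.9, 300.7, 11.6]
eef_rot: [3.141, 0.0, 2.818]
wrist_force: [-0.5, -1.1, 3.4]
finger_gap: 41.9
```

Request:
{"method": "send_rows", "body": {"series": [[[0.3, 0, 0, -8, 0], [0.3, 0, 0, -25, 0], [0.3, 0, 0, -50, 0], [0.3, 0, 0, -80, 0], [0.3, 0, 0, -110, 0], [0.3, 0, 0, -130, 0], [0.3, 0, 0, -135, 0], [0.3, 0, 0, -135, 0], [0.3, 0, 0, -135, 0]]]}}

```text
clock: 14.25
eef_pos: [451.4, 300.4, 145.3]
eef_rot: [-3.14, -0.001, 2.818]
wrist_force: [0.1, 0.5, -0.4]
finger_gap: 41.8
```

```bash
python3 - <<'E'
from h import *
s=manip.read_state()
look('spacer',s['eef_pos'][2]-1)
print(go(s,643.2,240,s['eef_pos'][2]))
E
```

```text
t 14.2 tcp [451.4 300.4 145.3] [-3.140e+00 -1.000e-03  2.818e+00] F [ 0.1  0.5 -0.4] gap 41.8
spacer 0.79 [275. 248.  89.  95.] rgb [35 31 32] ctr [452.4 300.5] go [-0.9  0.3 -0. ]
spacer 0.66 [184. 172.  56.  58.] rgb [247 162   0] ctr [396.8 271.1] go [ 42.5 -45.2   0.1]
[-2.01e+02  3.70e+00 -2.00e-01]
```

Held and centred. Carrying it to the mandrel (dx −201, dy +3.5), then checking.

Request:
{"method": "send_rows", "body": {"series": [[[0.3, -15, 0, 0, 0], [0.3, -45, 1, 0, 0], [0.3, -80, 1, 0, 0], [0.3, -115, 2, 0, 0], [0.3, -148, 3, 0, 0], [0.3, -175, 3, 0, 0], [0.3, -192, 3.5, 0, 0], [0.3, -200, 3.5, 0, 0], [0.3, -200, 3.5, 0, 0], [0.3, -200, 3.5, 0, 0]]]}}

```text
clock: 15.35
eef_pos: [642.2, 240.5, 146.1]
eef_rot: [-3.141, -0.001, 2.818]
wrist_force: [0.3, -0.4, -0.2]
finger_gap: 42.3
```

```bash
python3 - <<'E'
from h import *
s=manip.read_state()
look('spacer',s['eef_pos'][2]-1,'w7.png')
print(go(s,643.2,240,s['eef_pos'][2]))
E
```

```text
t 15.3 tcp [642.2 240.5 146.1] [-3.141e+00 -1.000e-03  2.818e+00] F [ 0.3 -0.4 -0.2] gap 42.3
spacer 0.65 [273. 247.  94.  95.] rgb [41 36 34] ctr [642.4 241.3] go [ 0.   0.8 -0. ]
[-1.1 -0.1 -0. ]
```

View pics/w7.png

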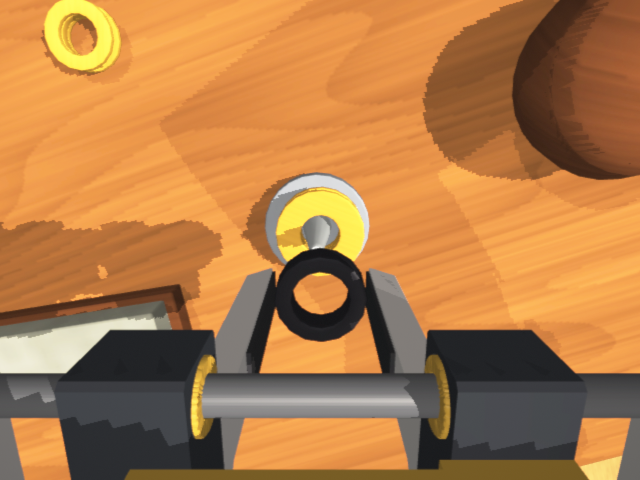

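The spacer is held level over the stack (320,295). Lowering to TCP z ≈ 47.6.

Request:
{"method": "send_rows", "body": {"series": [[[0.3, -1, 0, 12, 0], [0.3, -1, 0, 30, 0], [0.3, -1, 0, 48, 0], [0.3, -1, 0, 64, 0], [0.3, -1, 0, 77, 0], [0.3, -1, 0, 86, 0], [0.3, -1, 0, 92, 0], [0.3, -1, 0, 95, 0], [0.3, -1, 0, 96, 0], [0.3, -1, 0, 96, 0]]]}}

```text
clock: 16.45
eef_pos: [643.7, 240.1, 50.9]
eef_rot: [3.141, 0.001, 2.818]
wrist_force: [1.0, -0.3, -0.5]
finger_gap: 41.8
```

Request:
{"method": "send_rows", "body": {"series": [[[0.3, 0, 0, 0.5, 0], [0.3, 0, 0, 1, 0], [0.3, 0, 0, 2, 0], [0.3, 0, 0, 2, 0], [0.3, 0, 0, 2, 0]]]}}

```text
clock: 16.95
eef_pos: [643.5, 240.0, 48.4]
eef_rot: [-3.142, -0.0, 2.818]
wrist_force: [-0.2, -0.2, -0.4]
finger_gap: 41.8
```

Request:
{"method": "send_rows", "body": {"series": [[[0.3, 0, 0, 0.5, 0], [0.3, 0, 0, 1, 0], [0.3, 0, 0, 1, 0], [0.3, 0, 0, 1, 0]]]}}

```text
clock: 17.35
eef_pos: [643.6, 240.0, 47.6]
eef_rot: [3.142, 0.0, 2.818]
wrist_force: [-1.3, -0.1, 2.0]
finger_gap: 42.0
```

Contact at +2 N. Releasing, rising and moving to view the small pulley.

Request:
{"method": "send_rows", "body": {"series": [[[0.5, 0, 0, 0, 0], [0.6, 0, 0, 0, 0], [0.8, 0, 0, 0, 0], [0.8, 0, 0, 0, 0], [0.8, 0, 0, -20, 0], [0.8, 0, 0, -60, 0], [0.8, 0, 0, -105, 0], [0.8, 0, 0, -145, 0], [0.8, 0, 0, -160, 0], [0.8, 0, 0, -160, 0]]]}}

```text
clock: 18.35
eef_pos: [644.2, 240.3, 209.7]
eef_rot: [3.139, 0.003, 2.818]
wrist_force: [0.2, 0.2, -0.5]
finger_gap: 75.2
```

Request:
{"method": "send_rows", "body": {"series": [[[0.8, 32, -30, 0, 0], [0.8, 64, -60, 0, 0], [0.8, 96, -90, 0, 0], [0.8, 128, -120, 0, 0], [0.8, 155, -145, 0, 0], [0.8, 172, -162, 0, 0], [0.8, 180, -169, 0, 0], [0.8, 180, -169, 0, 0], [0.8, 180, -169, 0, 0]]]}}

```text
clock: 19.25
eef_pos: [419.7, 137.4, 206.9]
eef_rot: [-3.141, -0.001, 2.818]
wrist_force: [0.0, -0.1, -0.4]
finger_gap: 75.3
```

```bash
python3 - <<'E'
from h import *
look('small_pulley',12,'w8.png')
E
```

```text
t 19.2 tcp [419.7 137.4 206.9] [-3.141e+00 -1.000e-03  2.818e+00] F [ 0.  -0.1 -0.4] gap 75.3
small_pulley 0.56 [302. 228.  46.  49.] rgb [239 204  70] ctr [462.5 128.1] go [-43.5   4.9  -0. ]
```

View pics/w8.png

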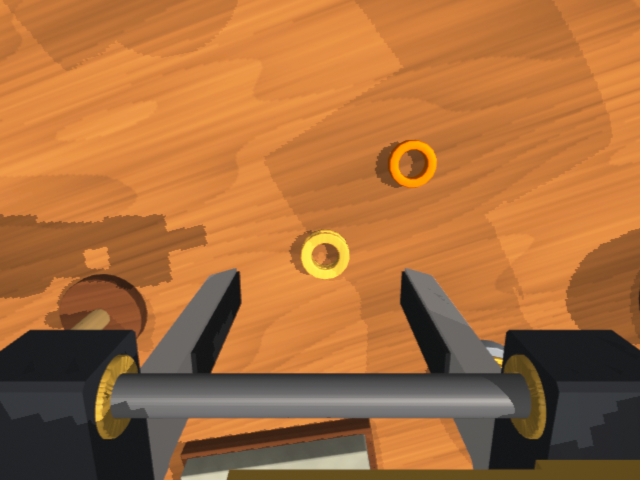

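Small brass pulley at (325,254), with nothing near it. Grasping.

Request:
{"method": "send_rows", "body": {"series": [[[0.8, -22, 2, 30, 0], [0.8, -43.5, 4.5, 70, 0], [0.8, -43.5, 4.5, 110, 0], [0.8, -43.5, 4.5, 145, 0], [0.8, -43.5, 4.5, 170, 0], [0.8, -43.5, 4.5, 185, 0], [0.8, -43.5, 4.5, 193, 0], [0.8, -43.5, 4.5, 196, 0], [0.8, -43.5, 4.5, 196, 0], [0.8, -43.5, 4.5, 196, 0]]]}}

```text
clock: 20.35
eef_pos: [462.3, 127.7, 12.1]
eef_rot: [3.141, 0.001, 2.818]
wrist_force: [-0.8, -0.4, 0.5]
finger_gap: 75.2
```

Request:
{"method": "send_rows", "body": {"series": [[[0.6, 0, 0, 0, 0], [0.5, 0, 0, 0, 0], [0.35, 0, 0, 0, 0], [0.35, 0, 0, 0, 0], [0.35, 0, 0, 0, 0], [0.35, 0, 0, 0, 0], [0.35, 0, 0, 0, 0], [0.35, 0, 0, 0, 0]]], "newtons": 18}}

```text
clock: 21.15
eef_pos: [461.9, 127.6, 11.6]
eef_rot: [3.142, 0.0, 2.818]
wrist_force: [-2.2, 0.3, 3.8]
finger_gap: 44.6
```

Request:
{"method": "send_rows", "body": {"series": [[[0.35, 0, 0, -8, 0], [0.35, 0, 0, -25, 0], [0.35, 0, 0, -50, 0], [0.35, 0, 0, -80, 0], [0.35, 0, 0, -110, 0], [0.35, 0, 0, -130, 0], [0.35, 0, 0, -135, 0], [0.35, 0, 0, -135, 0], [0.35, 0, 0, -135, 0]]]}}

```text
clock: 22.05
eef_pos: [461.3, 127.4, 145.3]
eef_rot: [-3.141, -0.001, 2.818]
wrist_force: [0.0, -0.1, -1.7]
finger_gap: 45.0
```

```bash
python3 - <<'E'
from h import *
s=manip.read_state()
look('small_pulley',s['eef_pos'][2]-1)
print(go(s,643.4,240,s['eef_pos'][2]))
E
```

```text
t 22.1 tcp [461.3 127.4 145.3] [-3.141e+00 -1.000e-03  2.818e+00] F [ 0.  -0.1 -1.7] gap 45.0
small_pulley 0.84 [271. 244. 100. 102.] rgb [194 144  51] ctr [462.3 128. ] go [-0.8  0.9 -0. ]
[-136.9  164.7   -0.3]
```

Request:
{"method": "send_rows", "body": {"series": [[[0.35, -10, 12, 0, 0], [0.35, -32, 39, 0, 0], [0.35, -58, 70, 0, 0], [0.35, -84, 101, 0, 0], [0.35, -106, 128, 0, 0], [0.35, -122, 147, 0, 0], [0.35, -132, 159, 0, 0], [0.35, -136, 164.5, 0, 0], [0.35, -136, 164.5, 0, 0], [0.35, -136, 164.5, 0, 0]]]}}

```text
clock: 23.15
eef_pos: [642.6, 239.9, 146.0]
eef_rot: [-3.141, -0.001, 2.818]
wrist_force: [0.4, -0.6, -1.2]
finger_gap: 44.8
```

```bash
python3 - <<'E'
from h import *
s=manip.read_state()
look('small_pulley',s['eef_pos'][2]-1,'w9.png');look('spacer',48)
print(go(s,643.4,240,s['eef_pos'][2]))
E
```

```text
t 23.1 tcp [642.6 239.9 146. ] [-3.141e+00 -1.000e-03  2.818e+00] F [ 0.4 -0.6 -1.2] gap 44.8
small_pulley 0.92 [270. 244. 100. 103.] rgb [203 151  54] ctr [643.5 240. ] go [-0.9  0.4 -0. ]
t 23.2 tcp [642.6 239.8 146.6] [-3.141 -0.     2.818] F [-0.7 -0.4 -0.7] gap 44.8
spacer 0.92 [292. 207.  58.  43.] rgb [52 47 46] ctr [638.3 242.8] go [5.1 1.5 0. ]
[-0.8  0.4 -0. ]
```

View pics/w9.png

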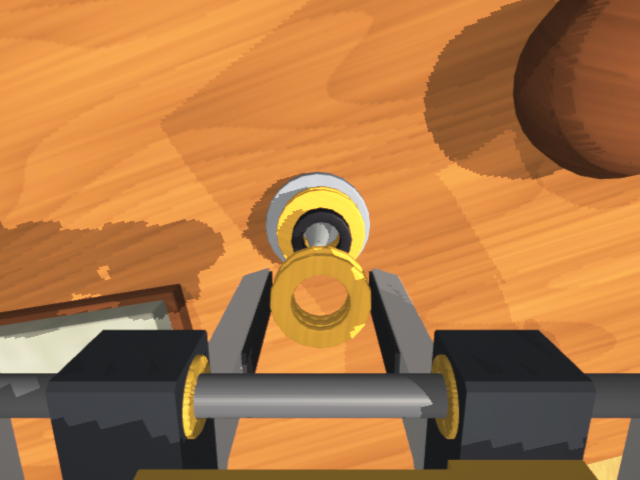

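The spacer is seated, and the pulley is held level above the stack. Lowering; contact expected at dz ≈ 84.

Request:
{"method": "send_rows", "body": {"series": [[[0.35, 0, 0, 12, 0], [0.35, 0, 0, 28, 0], [0.35, 0, 0, 44, 0], [0.35, 0, 0, 57, 0], [0.35, 0, 0, 67, 0], [0.35, 0, 0, 74, 0], [0.35, 0, 0, 79, 0], [0.35, 0, 0, 81, 0], [0.35, 0, 0, 82, 0], [0.35, 0, 0, 82, 0]]]}}

```text
clock: 24.35
eef_pos: [643.2, 240.3, 64.8]
eef_rot: [3.141, 0.0, 2.818]
wrist_force: [-0.5, -0.6, -1.9]
finger_gap: 44.7
```

Request:
{"method": "send_rows", "body": {"series": [[[0.35, 0, 0, 0.5, 0], [0.35, 0, 0, 1, 0], [0.35, 0, 0, 1.5, 0], [0.35, 0, 0, 2, 0], [0.35, 0, 0, 2, 0], [0.35, 0, 0, 2, 0]]]}}

```text
clock: 24.95
eef_pos: [643.1, 240.2, 62.6]
eef_rot: [3.142, 0.0, 2.818]
wrist_force: [-0.2, -0.8, 2.1]
finger_gap: 44.6
```

Request:
{"method": "send_rows", "body": {"series": [[[0.5, 0, 0, 0, 0], [0.6, 0, 0, 0, 0], [0.8, 0, 0, 0, 0], [0.8, 0, 0, 0, 0], [0.8, 0, 0, -20, 0], [0.8, 0, 0, -60, 0], [0.8, 0, 0, -105, 0], [0.8, 0, 0, -135, 0], [0.8, 0, 0, -145, 0], [0.8, 0, 0, -145, 0]]]}}

```text
clock: 25.95
eef_pos: [643.4, 240.3, 208.4]
eef_rot: [3.14, 0.002, 2.818]
wrist_force: [-0.1, -0.8, -1.0]
finger_gap: 74.5
```

Request:
{"method": "send_rows", "body": {"series": [[[0.8, 3, -45, 0, 0], [0.8, 6, -93, 0, 0], [0.8, 10, -142, 0, 0], [0.8, 14, -191, 0, 0], [0.8, 18, -240, 0, 0], [0.8, 22, -289, 0, 0], [0.8, 26, -338, 0, 0], [0.8, 30, -387, 0, 0], [0.8, 34, -436, 0, 0], [0.8, 38, -485, 0, 0]]]}}

```text
clock: 26.95
eef_pos: [451.0, -208.7, 205.5]
eef_rot: [3.141, -0.003, 2.818]
wrist_force: [0.9, -0.0, 0.5]
finger_gap: 75.4
```

Request:
{"method": "send_rows", "body": {"series": [[[0.8, 3, -40, 0, 0], [0.8, 5, -70, 0, 0], [0.8, 7, -85, 0, 0], [0.8, 7, -88, 0, 0], [0.8, 7, -88, 0, 0], [0.8, 7, -88, 0, 0]]]}}

```text
clock: 27.55
eef_pos: [418.6, -287.6, 207.1]
eef_rot: [3.141, -0.0, 2.819]
wrist_force: [-0.6, 0.0, 0.0]
finger_gap: 75.2
```

```bash
python3 - <<'E'
from h import *
s,p,T=look('finial',7,'w10.png')
for d in manip.silhouettes('finial',p)[:1]:
    m=d['pixels'];ys,xs=np.nonzero(m);
    for r in range(ys.min(),ys.max()+1,4): q=xs[ys==r];print(r,q.min(),q.max())
E
```

```text
t 27.6 tcp [ 418.6 -287.6  207.1] [ 3.141 -0.     2.819] F [-0.6  0.   0. ] gap 75.2
finial 0.83 [297. 231.  42.  54.] rgb [214 175 102] ctr [ 465.9 -304.4] go [-50.2  -1.   -0. ]
232 316 323
236 308 332
240 304 336
244 301 338
248 300 339
252 299 340
256 298 340
260 299 340
264 300 338
268 302 337
272 304 335
276 306 332
280 311 328
```

View pics/w10.png

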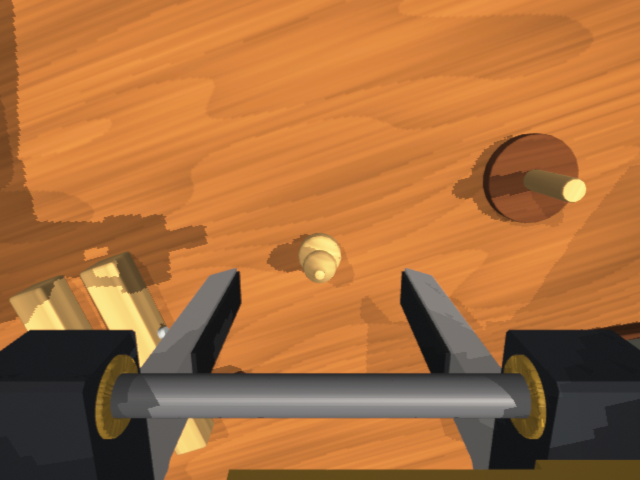

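The finial is at (320,253) for its foot. The clamp is at the left, about 135 mm away, so it is clear. Grasping the foot.

Request:
{"method": "send_rows", "body": {"series": [[[0.8, -22, 0, 30, 0], [0.8, -43, 0, 60, 0], [0.8, -43, 0, 95, 0], [0.8, -43, 0, 130, 0], [0.8, -43, 0, 160, 0], [0.8, -43, 0, 180, 0], [0.8, -43, 0, 191, 0], [0.8, -43, 0, 196, 0], [0.8, -43, 0, 196, 0], [0.8, -43, 0, 196, 0]]]}}

```text
clock: 28.7
eef_pos: [459.4, -302.6, 12.5]
eef_rot: [-3.141, 0.002, 2.818]
wrist_force: [0.0, -0.4, -0.1]
finger_gap: 75.3
```

Request:
{"method": "send_rows", "body": {"series": [[[0.6, 0, 0, 0, 0], [0.5, 0, 0, 0, 0], [0.3, 0, 0, 0, 0], [0.3, 0, 0, 0, 0], [0.3, 0, 0, 0, 0], [0.3, 0, 0, 0, 0], [0.3, 0, 0, 0, 0], [0.3, 0, 0, 0, 0]]], "newtons": 14}}

```text
clock: 29.5
eef_pos: [458.9, -302.4, 11.5]
eef_rot: [-3.142, 0.0, 2.818]
wrist_force: [-0.6, -0.1, 1.9]
finger_gap: 39.4
```

Request:
{"method": "send_rows", "body": {"series": [[[0.3, 0, 0, -8, 0], [0.3, 0, 0, -25, 0], [0.3, 0, 0, -50, 0], [0.3, 0, 0, -80, 0], [0.3, 0, 0, -110, 0], [0.3, 0, 0, -130, 0], [0.3, 0, 0, -135, 0], [0.3, 0, 0, -135, 0], [0.3, 0, 0, -135, 0]]]}}

```text
clock: 30.4
eef_pos: [458.4, -302.1, 145.3]
eef_rot: [3.141, -0.002, 2.818]
wrist_force: [0.2, 0.3, -0.6]
finger_gap: 39.8
```

```bash
python3 - <<'E'
from h import *
s,p,T=look('finial',150,'w11.png')
print(go(s,643.3,240,s['eef_pos'][2]))
u=s['eef_pos']-[0,0,11.6]
for z in (14,41,64): print(z,np.round(proj(p,T,u+[0,0,z])))
E
```

```text
t 30.4 tcp [ 458.4 -302.1  145.3] [ 3.141e+00 -2.000e-03  2.818e+00] F [ 0.2  0.3 -0.6] gap 39.8
finial 0.64 [275. 250.  88. 123.] rgb [175 134  79] ctr [ 464.2 -304. ] go [-6.  0. -0.]
[-2.800e+00  5.727e+02  3.000e-01]
14 [319. 297.]
41 [318. 326.]
64 [318. 360.]
```

View pics/w11.png

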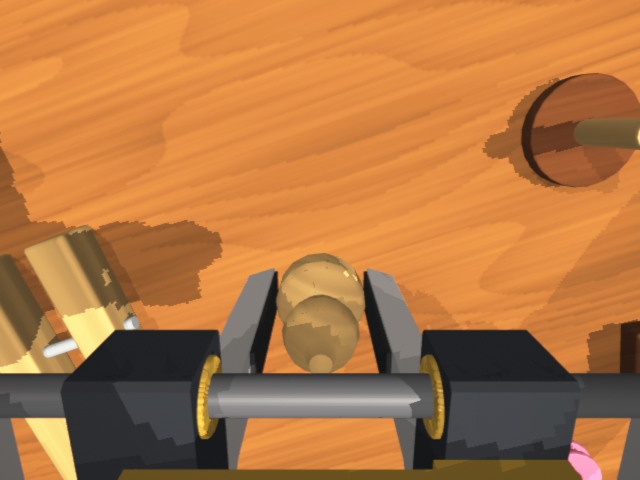

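The finial is held upright, with its tip at (320,360) against a predicted (318,360). Carrying it to the mandrel.

Request:
{"method": "send_rows", "body": {"series": [[[0.3, 0, 15, 0, 0], [0.3, 0, 45, 0, 0], [0.3, 0, 85, 0, 0], [0.3, -1, 128, 0, 0], [0.3, -1, 171, 0, 0], [0.3, -1, 214, 0, 0], [0.3, -1, 257, 0, 0], [0.3, -2, 300, 0, 0], [0.3, -2, 343, 0, 0], [0.3, -2, 386, 0, 0]]]}}

```text
clock: 31.5
eef_pos: [583.4, 65.8, 146.0]
eef_rot: [-3.141, -0.001, 2.818]
wrist_force: [1.0, -1.0, -0.4]
finger_gap: 39.8
```

Request:
{"method": "send_rows", "body": {"series": [[[0.3, 0, 43, 0, 0], [0.3, 0, 85, 0, 0], [0.3, -1, 122, 0, 0], [0.3, -1, 152, 0, 0], [0.3, -1, 172, 0, 0], [0.3, -1, 183, 0, 0], [0.3, -1, 186, 0, 0], [0.3, -1, 186, 0, 0], [0.3, -1, 186, 0, 0], [0.3, -1, 186, 0, 0]]]}}

```text
clock: 32.5
eef_pos: [643.7, 238.1, 146.7]
eef_rot: [3.142, 0.0, 2.817]
wrist_force: [-0.4, -0.9, -0.7]
finger_gap: 39.9
```

```bash
python3 - <<'E'
from h import *
s,p,T=look('small_pulley',64,'w12.png')
print(go(s,643.3,240,s['eef_pos'][2]))
E
```

```text
t 32.5 tcp [643.7 238.1 146.7] [3.142 0.    2.817] F [-0.4 -0.9 -0.7] gap 39.9
small_pulley 0.64 [290. 206.  69.  55.] rgb [240 215  77] ctr [639.1 243.2] go [ 5.9  3.3 -0. ]
[ 1.   1.6 -0. ]
```

View pics/w12.png

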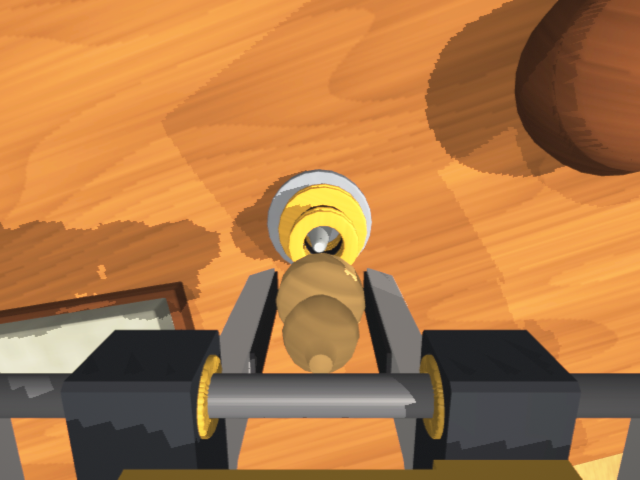

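The stack looks fine and the tip is at (320,245). Lowering; contact expected near dz 68.

Request:
{"method": "send_rows", "body": {"series": [[[0.3, 1, 1.5, 8, 0], [0.3, 1, 1.5, 20, 0], [0.3, 1, 1.5, 34, 0], [0.3, 1, 1.5, 46, 0], [0.3, 1, 1.5, 55, 0], [0.3, 1, 1.5, 61, 0], [0.3, 1, 1.5, 65, 0], [0.3, 1, 1.5, 66, 0], [0.3, 1, 1.5, 66, 0], [0.3, 1, 1.5, 66, 0]]]}}

```text
clock: 33.6
eef_pos: [643.4, 240.8, 81.0]
eef_rot: [3.141, 0.001, 2.818]
wrist_force: [0.2, 0.0, -1.7]
finger_gap: 39.7
```

Request:
{"method": "send_rows", "body": {"series": [[[0.3, 0, 0, 0.5, 0], [0.3, 0, 0, 1, 0], [0.3, 0, 0, 1.5, 0], [0.3, 0, 0, 2, 0], [0.3, 0, 0, 2, 0], [0.3, 0, 0, 2, 0]]]}}

```text
clock: 34.2
eef_pos: [643.3, 240.7, 78.6]
eef_rot: [3.141, 0.0, 2.818]
wrist_force: [-1.1, -0.3, 1.2]
finger_gap: 40.2
```

Request:
{"method": "send_rows", "body": {"series": [[[0.5, 0, 0, 0, 0], [0.6, 0, 0, 0, 0], [0.8, 0, 0, 0, 0], [0.9, 0, 0, 0, 0], [0.9, 0, 0, 0, 0], [0.9, 0, 0, -15, 0], [0.9, 0, 0, -45, 0], [0.9, 0, 0, -85, 0], [0.9, 0, 0, -115, 0], [0.9, 0, 0, -130, 0]]]}}

```text
clock: 35.2
eef_pos: [643.8, 240.9, 212.9]
eef_rot: [3.139, 0.004, 2.818]
wrist_force: [-0.9, 0.3, 0.2]
finger_gap: 85.0
```

Request:
{"method": "send_rows", "body": {"series": [[[0.9, 30, 0, 0, 0], [0.9, 70, 0, 0, 0], [0.9, 110, 0, 0, 0], [0.9, 130, 0, 0, 0], [0.9, 140, 0, 0, 0], [0.9, 140, 0, 0, 0], [0.9, 140, 0, 0, 0]]]}}

```text
clock: 35.9
eef_pos: [511.2, 285.0, 208.4]
eef_rot: [-3.141, 0.0, 2.817]
wrist_force: [-0.3, -0.5, -0.2]
finger_gap: 84.6
```

```bash
python3 - <<'E'
from h import *
print(manip.read_state()['eef_pos'])
q=manip.camera('scene');cv2.imwrite('pics/s13.png',cv2.cvtColor(cv2.resize(q['img'][230:350,340:500],(800,600),interpolation=cv2.INTER_CUBIC),cv2.COLOR_RGB2BGR))
T=wpose(q,None)
for z in (0,16,36,51,67,131): print(z,np.round((np.array(proj(q,T,[643.3,240,z]))-[340,230])*5))
E
```

```text
[511.23844066 284.95026338 208.37145248]
0 [397. 494.]
16 [403. 466.]
36 [410. 431.]
51 [416. 403.]
67 [422. 374.]
131 [448. 248.]
```

View pics/s13.png

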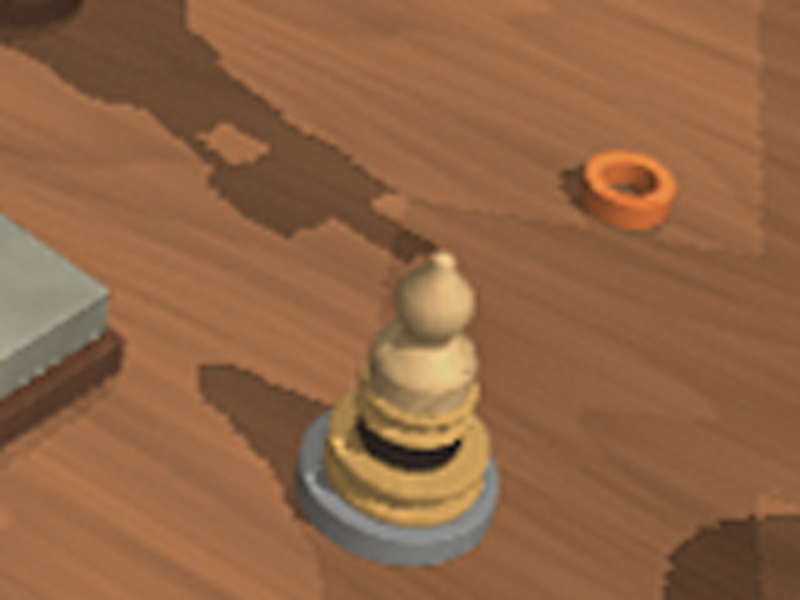

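The full stack stands upright. The finial tip is at (443,256) against a predicted (448,248), which is within calibration. Handing in.

```bash
python3 -c "
from cell import manip
print(manip.sign_off())"
```

```text
the job is handed in; nothing more can be done
None
```

The stack is built on the steel mandrel: large brass pulley, black spacer, small brass pulley, then the finial. I handed the job in at about 36 s; the hand-in gives no verdict.

- **Lowering:** Each part was lowered while gripped until the wrist force showed contact. It was then released within about 0.5 mm of its expected height.
- **Final check:** The last scene picture shows all four parts upright. The finial tip came out about 2 camera pixels from its predicted position. The gripper was open and clear of the stack.
- **Other objects:** I saw no contact with the stone, clamp or go bowl. I did not re-measure their positions at the end.
- **Detector errors:** The pulley search once reported the finial and the pink ring as large pulleys. The mandrel search reported a second false hit near the stone. I rejected these by colour and by looking at the pictures.

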